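# Find the crowned manifold cover with a straightedge

### The arm

A 6-joint arm with a two-finger parallel gripper is mounted at the origin on the work surface. World frame = base frame: x ahead of the robot, y to its left, z up, the work surface at z = 0. Lengths are in m, angles in rad, forces in N, time in s.
With the tool pointing down it reaches from about 0.3 to 0.775 m from the base axis. Payload 14.6 kg.
Tool frame: the origin (TCP) lies at the very end of the fingers, on their centre line; the grasp point (between the pads) lies 19 mm behind it (r.grasp_offset is the distance from the TCP to the grasp point, in m); z points along the fingers, x is the direction in which the jaws open and shut, and the axes are right-handed (so a half turn about z gives the same grasp; the last joint's range is limited). The gripper opens to 85 mm and grips with 20 to 120 N. Pads are 22 mm wide; open, the fingers measure 114 mm over their backs; the gripper's body (76 mm by 85 mm) begins 54 mm behind the grasp point. The pads swing forward as they close: fully open they stand 13 mm farther back than shut.
Start: joints at [1.212, 0.3, 1.521, -0, 1.321, -0.067], TCP at [0.158, 0.527, 0.231] pointing down, gripper open.
Joint ranges: [-3.03, 3.03], [-0.79, 2.21], [0.23, 2.52], [-1.04, 4.18], [0, 3.07], [-2.55, 2.55]. Speed limits (rad/s): [2.22, 2.22, 2.57, 3.14, 3.14, 3.14].

### API

Orientations are given as a unit quaternion [x, y, z, w].
In Python, from rig import readout, imaging, job, r gives the robot as it stands. The module is installed in compiled form; this text tells all that it offers.
- The arm moves only by the tool arm_command, never from a script. Its argument "motion" is a list of rows, each an object with "translation": the shift along the tool's x, y, z in m, a list of three; "delta_rot": the turn, a rotation vector about the tool's x, y, z in degrees, a list of three; "gripper": the closure, from 0 (fully open) to 1 (shut). In form: [{"translation": [x, y, z], "delta_rot": [rx, ry, rz], "gripper": gripper}, ...]. A call has 1 to 8 rows; each row is the pose to reach, as a shift and turn from the pose measured when the call began, along the tool's axes at that moment; what a row does not reach only later rows make up. A row lasts 1/10 s, in which the tool goes at most 50 mm and 8.59 degrees, less where a joint would pass 70% of its speed; a pose out of reach is approached as far as the arm can. A call with a gripper value outside its range is refused whole. The fingers move at their own pace and stop on an object; "squeeze" is the grip in N (left out, the last holds). Time passes only in rows, so rows that repeat a pose let the fingers close. It gives the time, the measured TCP pose, the force and the opening at its end, in the units of the state.
- readout.observe(): the state, without advancing time (a new reading comes with each control period).
- imaging.get_image(name): name is "side" or "top"; returns a dict with "image" (420x560x3 uint8, red, green, blue), "depth" (420x560 float32, m along the optical axis (not along the pixel's ray), 0 where there is no reading), "fx", "fy", "cx", "cy" (pixels), "xyz" and "orientation" of the camera in the world. Camera axes: x right, y down, z forward; pixel columns grow to the right and rows downward; lengths in m; the calibration is good to about 2 mm. A picture is of the moment at which its call begins.
- job.finish_job(): hands the job in, once; it reports no verdict.
The state is a dict: "t": time; "qpos": joint angles; "joint_velocities": joint speeds; "effort": joint torques, N m; "tcp_pos": TCP position; "tcp_rot": TCP orientation; "force": force on the tool from outside, world axes, zero at the start; "torque": the same for the moment, N m; "opening": opening from 0.0 (shut) to 1.0 (fully open).
Only numpy, scipy, OpenCV 4.12 (cv2) and the standard library are available. Lean on these libraries where they do the work, as an engineer would, in place of code of your own. Each camera call takes 0.05 s, during which the arm holds its last target. There are 200 camera calls.

### The job

One of the two aluminium manifold covers has a crowned sealing face. Lay the straightedge lengthwise along the middle of a cover's face, let go of it and press each end in turn, lightly with closed fingertips, to feel whether it rocks; press gently, the faces mark easily. Then put the straightedge back in its wooden cradle, lay the cover that rocks in the grey reject tray, face up, and leave the sound cover where it is and the other things on the bench alone.

Things in the scene. Friction and masses are not known exactly. Their poses are not given: they have to be found in the camera images.
- straightedge_mid (a point): Steel I-section straightedge 200 x 20 wide x 22 high, 0.3 kg, 70 mm black hand grip (20 wide) at its middle; starts in the cradle. Point: its centre, 11 above its underside; x along it, z up. On a sound cover it lies level and does not give. On the crowned one it lies level too, until about 1 N on an end: 75 from the middle it sinks 2.5, the far end lifts 4; let go, it levels again.
- cover_a_mid (a point): One of two like aluminium cover plates, 170 x 56 wide x 16 thick, about 0.4 kg, loose on the bench, sealing face (groove, bolt holes) up, underside flat. Exactly one is crowned, and either may be: its middle 40 of length is level and as high as the other's, but from there the face falls straight to 3 lower at both ends. Point: plate centre, 8 above its underside; x along the length, z up.
- cover_b_mid (a point): The other of the two cover plates; same sizes, point and axes as cover_a_mid.
- cradle_floor (a point): Fixed wooden cradle: a board 236 long x 90 wide x 12 high with a low cross wall (8 thick, 12 above the board, 60 wide) at each end, 220 clear between them, open at the sides. Point: centre of the board's top, on which the straightedge's underside rests; x along the length, z up.
- tray_in (a point): Fixed grey plastic reject tray, outside 250 long x 170 wide x 28 high, walls and floor 5 thick. The point is the centre of its inner floor (5 above the bench); x along the length, z up.
- grease: Bystander: small white jar, 44 across, 45 high, loose; origin at its underside.
- solvent: Bystander: amber glass bottle, 52 across, 115 high, loose; origin at its underside.
- blank: Bystander: steel blank flange, a disc 43 across, 10 high, loose; origin at its underside.
- centring: Bystander: aluminium centring ring, 40 across, 8 high, loose; origin at its underside.
- wrench: Bystander: wrench lying flat across the far side of the bench, loose; origin at its middle.
- driver: Bystander: screwdriver lying at the left of the bench, loose; origin at its middle.
There are look-alikes about, which are no part of the job. What is meant by the part that bears straightedge_mid is not blue, and is the larger of those in its own colour. What is shaped like the part that bears cover_a_mid but blue is not meant.

How it is judged:
By the outcome, as a careful person would: the job done as asked, in the order asked, and still so for the second after the job is handed in, with the robot touching nothing.
It also fails if it takes over 72 s, if anything falls off the work surface, if the arm or the gripper's body presses on something with over 40 N, if the wrist force passes 120 N, or if a joint passes its speed limit or range.

## Working session

There is one attempt and no reset: what is moved stays moved. The work goes in short steps, Python scripts to look and compute and a tool call to move; the robot and the scene stay as the last step left them, time stands still between calls to the robot, and variables do not carry over. Pictures are saved under pics/ and viewed, about 8 in all and at most 12, crops included, and the job is handed in when it is done.

Besides the shell and the picture viewer there is one more tool, called after ">>>" as name([rows], argument=value, ...), one row to a line, values as JSON. arm_command: Moves the arm, as the interface text tells. Its arguments: {"type":"object","properties":{"motion":{"type":"array","items":{"type":"object","properties":{"translation":{"type":"array","items":{"type":"number"}},"delta_rot":{"type":"array","items":{"type":"number"}},"gripper":{"type":"number"}}}},"squeeze":{"type":"number"}},"required":["motion"]}

```bash
mkdir -p pics
cat > h.py <<'E'
import numpy as np, cv2
from scipy.spatial.transform import Rotation as R
from rig import readout, imaging, job, r
def grab(n):
    d=imaging.get_image(n); return d
def cloud(d):
    h,w=d['depth'].shape; u,v=np.meshgrid(np.arange(w),np.arange(h)); z=d['depth']
    P=np.stack([(u-d['cx'])/d['fx']*z,(v-d['cy'])/d['fy']*z,z],-1)
    W=P@R.from_quat(d['orientation']).as_matrix().T+np.array(d['xyz']); W[z==0]=np.nan
    return W
def save(d,name,crop=None,s=1):
    im=d['image'][:,:,::-1]
    if crop: im=im[crop[1]:crop[3],crop[0]:crop[2]]
    cv2.imwrite('pics/'+name,cv2.resize(im,None,fx=s,fy=s,interpolation=cv2.INTER_CUBIC))
E
python3 - <<'E'
from h import *
d=grab('top'); save(d,'top1.png',s=1.42); np.savez('top1.npz',**d)
e=grab('side'); save(e,'side1.png'); np.savez('side1.npz',**e)
print(d['xyz'],d['orientation'],d['fx'],e['xyz'],e['orientation'],readout.observe())
E
```

```text
[0.30620649 0.00207339 1.2385603 ] [-0.69787016  0.71072541 -0.05342888  0.07065392] 439.7985014064979 [ 0.25651927 -0.71126286  0.86492148] [ 0.91226099 -0.16645458  0.0576191  -0.36980102] {'t': 0.1, 'qpos': array([ 1.21242932e+00,  3.00392528e-01,  1.52150465e+00,  1.34397203e-05,
        1.32068774e+00, -6.65862093e-02]), 'joint_velocities': array([-0.0024134 , -0.00179553, -0.00184451, -0.00027228,  0.00151814,
        0.00043912]), 'effort': array([-1.90254686e-04, -5.44381571e+01, -3.62374020e+01, -5.18850857e-05,
        3.10414114e-03, -4.28173780e-05]), 'tcp_pos': array([0.15813397, 0.52656716, 0.23079675]), 'tcp_rot': array([ 8.02390518e-01,  5.96799137e-01, -4.20438980e-04,  2.63477424e-04]), 'force': array([-0.61213671, -0.35443255, -0.53921048]), 'torque': array([-0.02122216, -0.01699553, -0.01856339]), 'opening': 1.0015355126851473}
```

View pics/top1.png

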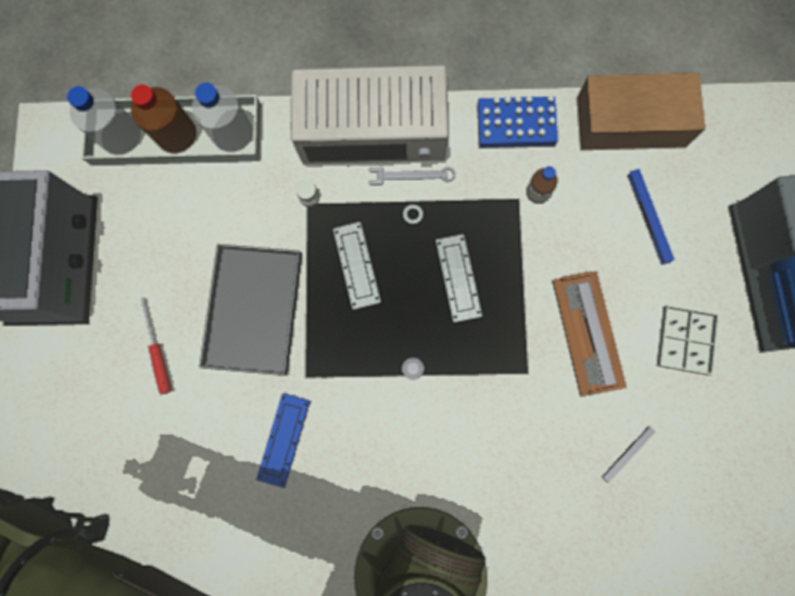

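View pics/side1.png

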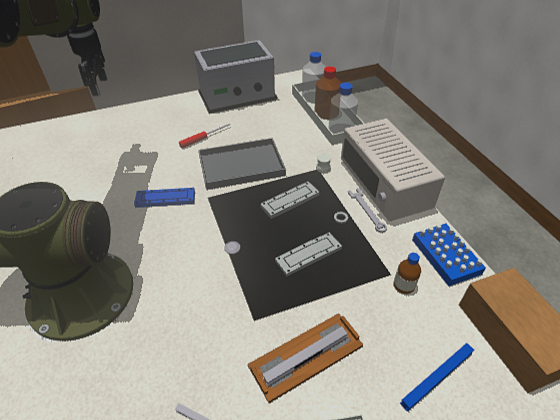

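The top view (scaled 1.42) shows these candidates:
- **Straightedge:** the grey bar with a black grip in the cradle at (598,333), a blue bar at (651,216) and a short grey bar at (628,453). I choose the one in the cradle.
- **Covers:** two grey plates at (356,265) and (458,278), and a blue one at (284,440). The grey pair are meant.
- **Tray:** the grey tray at (252,310).

Next I'll measure these and check a crop.

```bash
cat >> h.py <<'E'
def rect(W,m):
    p=W[m][:,:2]; p=p[np.isfinite(p).all(1)]
    (c,s,a)=cv2.minAreaRect((p*1000).astype(np.float32))
    if s[0]<s[1]: s=s[::-1]; a+=90
    return np.round(c,1),np.round(s,1),round((a+90)%180-90,1),len(p)
def blob(m,u,v):
    n,l=cv2.connectedComponents(m.astype(np.uint8),connectivity=4); return l==l[v,u] if m[v,u] else m&False
E
python3 - <<'E'
from h import *
for n in ['top','side']:
    d=dict(np.load(n+'1.npz')); W=cloud(d); Z=W[...,2]
    hsv=cv2.cvtColor(d['image'],cv2.COLOR_RGB2HSV)
    P={'top':dict(cA=(251,187),cB=(323,196),se=(421,220),tray=(177,218),cradle=(400,235)),
       'side':dict(cA=(290,199),cB=(308,255),se=(325,348),tray=(240,165),cradle=(280,375))}[n]
    for k,(u,v) in P.items():
        print(n,k,W[v,u].round(4),hsv[v,u])
    for k in ['cA','cB']:
        u,v=P[k]; m=blob((Z>0.009)&(Z<0.025),u,v); print(k,rect(W,m),np.nanmedian(Z[m]))
    u,v=P['se']; m=blob((Z>0.026)&(Z<0.06),u,v); print('se',rect(W,m),np.nanmedian(Z[m]))
    c=W[v,u,:2]; near=np.hypot(W[...,0]-c[0],W[...,1]-c[1])<0.17
    m=near&(Z>0.008)&(hsv[...,1]>100)&(hsv[...,0]<25); print('cr',rect(W,m))
    u,v=P['tray']; c=W[v,u,:2]; near=np.hypot(W[...,0]-c[0],W[...,1]-c[1])<0.17
    m=near&(Z>0.02)&(Z<0.035);
    if n=='top': m&=np.arange(560)[None,:]<213
    else: m&= W[...,1]>0.1
    print('tray',rect(W,m))
d=dict(np.load('top1.npz')); a=dict(np.load('side1.npz'))
A=cv2.resize(d['image'][180:290,380:480],(400,440)); B=cv2.resize(a['image'][305:405,240:370],(390,300)); B=cv2.copyMakeBorder(B,0,140,0,0,0)
cv2.imwrite('pics/c1.png',np.hstack([A,B])[:,:,::-1])
E
```

```text
top cA [0.5924 0.1144 0.0175] [ 64  11 189]
top cB [ 0.5635 -0.0902  0.0094] [ 64  11 191]
top se [ 0.4888 -0.362   0.0101] [ 13 115 142]
top tray [0.5079 0.3258 0.0128] [ 75   9 119]
top cradle [ 0.4473 -0.3001  0.0132] [ 13 132 141]
cA (array([594.3, 116.6]), array([171.5,  56. ]), 13.3, 1144) 0.01736561901285205
cB (array([564.5, -87.3]), array([170.3,  56.3]), 10.4, 1167) 0.016186949952307517
se (array([0., 0.]), array([0., 0.]), 0.0, 0) nan
cr (array([ 449.5, -339. ]), array([230.7,  88.9]), 10.4, 1421)
tray (array([509.3, 326.8]), array([250.6, 171.9]), -6.1, 667)
side cA [0.591  0.1101 0.0122] [ 70   4 172]
side cB [ 0.5569 -0.1     0.0138] [ 75   6 174]
side se [ 0.489  -0.3476  0.0178] [130   9  81]
side tray [0.5031 0.3208 0.005 ] [ 90   2 112]
side cradle [ 0.3771 -0.3725  0.0278] [120  10  73]
cA (array([591.3, 113.7]), array([173.4,  62.1]), 13.5, 860) 0.014125636650203666
cB (array([562.4, -90. ]), array([172.4,  60.6]), 10.3, 1175) 0.013375817357427655
se (array([0., 0.]), array([0., 0.]), 0.0, 0) nan
cr (array([ 447.2, -342.8]), array([236.6,  90.9]), 10.2, 2694)
tray (array([506.2, 322.6]), array([250.3, 178.6]), -6.7, 467)
  return np.nanmean(a, axis, out=out, keepdims=keepdims)
```

View pics/c1.png

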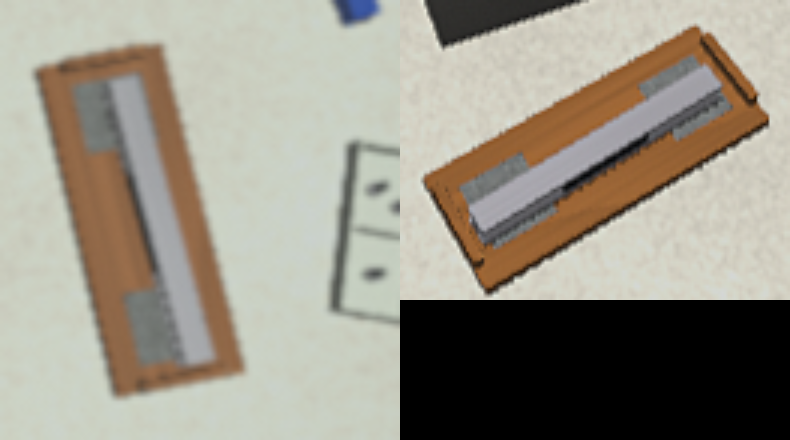

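The crop shows the grey straightedge with its black grip lying in the wooden cradle (bar about (160,220) in the left half), so the choice holds. Next, its pose.

Run:
```python
from h import *
for n in ['top','side']:
    d=dict(np.load(n+'1.npz')); W=cloud(d); Z=W[...,2]
    hsv=cv2.cvtColor(d['image'],cv2.COLOR_RGB2HSV)
    near=np.hypot(W[...,0]-.449,W[...,1]+.341)<0.125
    m=near&(Z>0.0275)&(hsv[...,1]<60)&(hsv[...,2]>110); m=cv2.morphologyEx(m.astype(np.uint8),cv2.MORPH_OPEN,np.ones((2,2)))>0
    print(n,'se',rect(W,m),np.nanmedian(Z[m]),np.nanmax(Z[m]))
    p=W[m][:,:2]; c,s,vt=np.linalg.svd(p-p.mean(0),full_matrices=False); print(p.mean(0),np.degrees(np.arctan2(vt[0,1],vt[0,0])))
    near&=np.isfinite(Z)
    m=near&(hsv[...,1]>90)&(hsv[...,0]<25); print('board z',np.nanpercentile(Z[m],[10,50,90,99]))
    for k,(x,y) in dict(mat=(.55,0.01),bench=(.35,.0)).items():
        q=np.hypot(W[...,0]-x,W[...,1]-y)<0.02; print(k,np.nanmedian(Z[q]))
```

```text
top se (array([ 444.3, -353.7]), array([202. ,  31.1]), 10.6, 539) 0.03489324558695728 0.04188954639952591Traceback (most recent call last):
  File "<stdin>", line 8, in <module>
    u, s, vh = gufunc(a, signature=signature)
               ~~~~~~^^^^^^^^^^^^^^^^^^^^^^^^
    raise LinAlgError("SVD did not converge")
numpy.linalg.LinAlgError: SVD did not converge
```

```bash
cat >> h.py <<'E'
def onplane(d,z):
    h,w=d['depth'].shape; u,v=np.meshgrid(np.arange(w),np.arange(h))
    P=np.stack([(u-d['cx'])/d['fx'],(v-d['cy'])/d['fy'],np.ones((h,w))],-1)@R.from_quat(d['orientation']).as_matrix().T
    c=np.array(d['xyz']); t=(z-c[2])/P[...,2]; return c+P*t[...,None]
E
python3 - <<'E'
from h import *
for n in ['top','side']:
    d=dict(np.load(n+'1.npz')); W=cloud(d); Z=W[...,2]
    hsv=cv2.cvtColor(d['image'],cv2.COLOR_RGB2HSV); S=hsv[...,1];V=hsv[...,2]
    Q=onplane(d,.034); sel=(S<60)&(V>135)&(np.hypot(Q[...,0]-.447,Q[...,1]+.346)<.118)
    b=np.abs((Q[...,1]+.346)*np.cos(.18)-(Q[...,0]-.447)*np.sin(.18))<.035
    m=sel&b; n_,l,st,ce=cv2.connectedComponentsWithStats(m.astype(np.uint8),connectivity=4); k=1+np.argmax(st[1:,4]); m=l==k
    print(n,'se',rect(Q,m),st[k])
    for k,c,z in [('cA',(.593,.115),.016),('cB',(.564,-.089),.016)]:
        Q=onplane(d,z); m=(V>125)&(S<60)&(np.hypot(Q[...,0]-c[0],Q[...,1]-c[1])<.1)
        n_,l,st,ce=cv2.connectedComponentsWithStats(m.astype(np.uint8),connectivity=4); j=1+np.argmax(st[1:,4]); print(k,rect(Q,l==j))
    for k,(x,y) in dict(mat=(.55,0.01),bench=(.35,.0),board=(.40,-.32)).items():
        q=np.hypot(W[...,0]-x,W[...,1]-y)<0.012; print(k,np.nanmedian(Z[q]))
E
```

```text
top se (array([ 446.8, -349.4]), array([203.2,  22.4]), 10.7, 565) [408 198  26  74 565]
cA (array([595. , 115.7]), array([171.1,  56.6]), 13.2, 1106)
cB (array([564.5, -88.8]), array([170.4,  57.2]), 10.3, 1122)
mat 0.0016242240443319345
bench 0.0006103039882463523
board 0.012550035661003212
side se (array([ 443.3, -349.5]), array([199.5,  20.5]), 11.2, 884) [263 326  84  56 884]
cA (array([581.9, 112.3]), array([149.7,  55. ]), 14.0, 511)
cB (array([560.9, -90.8]), array([129.3,  30.2]), 10.7, 444)
mat -0.0004188734462530208
bench -0.0010468147005037176
board 0.011029601075986162
```

```bash
cat >> h.py <<'E'
def pose(x,y,z,yaw): # tool down, tool-x at world angle yaw deg
    a=np.radians(yaw); return np.array([x,y,z]),R.from_matrix(np.array([[np.cos(a),np.sin(a),0],[np.sin(a),-np.cos(a),0],[0,0,-1]]))
def go(*args):
    s=readout.observe(); p=np.array(s['tcp_pos']); q=R.from_quat(s['tcp_rot'])
    T=q.as_matrix()[:,0]
    print('t',round(s['t'],2),'tcp',p.round(4),'yaw',np.degrees(np.arctan2(T[1],T[0])).round(1),'F',np.round(s['force'],2),'open',round(s['opening'],3))
    for a in args:
        P,Q=pose(*a); print(a,'->',(q.inv().apply(P-p)).round(4),np.degrees((q.inv()*Q).as_rotvec()).round(1))
E
python3 -c "
from h import *
go((.45,.15,.2,5))"
```

```text
t 0.1 tcp [0.1581 0.5266 0.2308] yaw 73.3 F [-0.61 -0.35 -0.54] open 1.002
(0.45, 0.15, 0.2, 5) -> [-0.2767  0.3879  0.031 ] [ 0.   0.1 68.3]
```

>>> arm_command([
  {"translation": [-0.277,0.388,0.031],"delta_rot": [0,0,68.3],"gripper": 0.5},
  {"translation": [-0.277,0.388,0.031],"delta_rot": [0,0,68.3],"gripper": 0.5},
  {"translation": [-0.277,0.388,0.031],"delta_rot": [0,0,68.3],"gripper": 0.5},
  {"translation": [-0.277,0.388,0.031],"delta_rot": [0,0,68.3],"gripper": 0.5},
  {"translation": [-0.277,0.388,0.031],"delta_rot": [0,0,68.3],"gripper": 0.5},
  {"translation": [-0.277,0.388,0.031],"delta_rot": [0,0,68.3],"gripper": 0.5},
  {"translation": [-0.277,0.388,0.031],"delta_rot": [0,0,68.3],"gripper": 0.5},
  {"translation": [-0.277,0.388,0.031],"delta_rot": [0,0,68.3],"gripper": 0.5},
], squeeze=30)

```text
t: 0.9
tcp_pos: [0.4033, 0.2092, 0.205]
tcp_rot: [0.999, 0.04, -0.0, 0.0]
force: [0.6, 1.0, -0.7]
opening: 0.5
```

```bash
python3 -c "
from h import *
go((.445,-.3495,.12,-79.2))"
```

```text
t 0.9 tcp [0.4033 0.2092 0.205 ] yaw 4.6 F [ 0.59  0.97 -0.73] open 0.5
(0.445, -0.3495, 0.12, -79.2) -> [-0.0035  0.5602  0.0855] [ 0.1 -0.  83.8]
```

>>> arm_command([
  {"translation": [-0.0035,0.56,0.0855],"delta_rot": [0,0,83.8],"gripper": 0.5},
  {"translation": [-0.0035,0.56,0.0855],"delta_rot": [0,0,83.8],"gripper": 0.5},
  {"translation": [-0.0035,0.56,0.0855],"delta_rot": [0,0,83.8],"gripper": 0.5},
  {"translation": [-0.0035,0.56,0.0855],"delta_rot": [0,0,83.8],"gripper": 0.5},
  {"translation": [-0.0035,0.56,0.0855],"delta_rot": [0,0,83.8],"gripper": 0.5},
  {"translation": [-0.0035,0.56,0.0855],"delta_rot": [0,0,83.8],"gripper": 0.5},
  {"translation": [-0.0035,0.56,0.0855],"delta_rot": [0,0,83.8],"gripper": 0.5},
  {"translation": [-0.0035,0.56,0.0855],"delta_rot": [0,0,83.8],"gripper": 0.5},
])

```text
t: 1.7
tcp_pos: [0.432, -0.1854, 0.1449]
tcp_rot: [0.847, -0.531, 0.0, 0.0]
force: [1.2, 0.1, 0.7]
opening: 0.499
```

```bash
python3 -c "
from h import *
go((.445,-.3495,.08,-79.2))"
```

```text
t 1.7 tcp [ 0.432  -0.1854  0.1449] yaw -64.1 F [1.22 0.09 0.68] open 0.499
(0.445, -0.3495, 0.08, -79.2) -> [0.1533 0.0598 0.065 ] [ 0.  -0.  15.1]
```

>>> arm_command([
  {"translation": [0.153,0.06,0.065],"delta_rot": [0,0,15.1],"gripper": 0.4},
  {"translation": [0.153,0.06,0.065],"delta_rot": [0,0,15.1],"gripper": 0.4},
  {"translation": [0.153,0.06,0.065],"delta_rot": [0,0,15.1],"gripper": 0.4},
  {"translation": [0.153,0.06,0.065],"delta_rot": [0,0,15.1],"gripper": 0.4},
  {"translation": [0.153,0.06,0.065],"delta_rot": [0,0,15.1],"gripper": 0.4},
  {"translation": [0.153,0.06,0.065],"delta_rot": [0,0,15.1],"gripper": 0.4},
  {"translation": [0.153,0.06,0.065],"delta_rot": [0,0,15.1],"gripper": 0.4},
])

```text
t: 2.4
tcp_pos: [0.4449, -0.3485, 0.0803]
tcp_rot: [0.771, -0.637, 0.0, 0.0]
force: [1.5, 0.4, 0.1]
opening: 0.603
```

Run:
```python
from h import *
go((.445,-.3495,.017,-79.2))
a=grab('side'); b=grab('top')
A=cv2.resize(b['image'][170:300,370:490],(444,480)); B=cv2.resize(a['image'][280:410,230:370],None,fx=2.5,fy=3.69); B=cv2.resize(B,(350,480))
cv2.imwrite('pics/c2.png',np.hstack([A,B])[:,:,::-1])
```

```text
t 2.4 tcp [ 0.4449 -0.3485  0.0803] yaw -79.2 F [1.53 0.41 0.13] open 0.603
(0.445, -0.3495, 0.017, -79.2) -> [0.001  0.     0.0633] [ 0. -0.  0.]
```

View pics/c2.png

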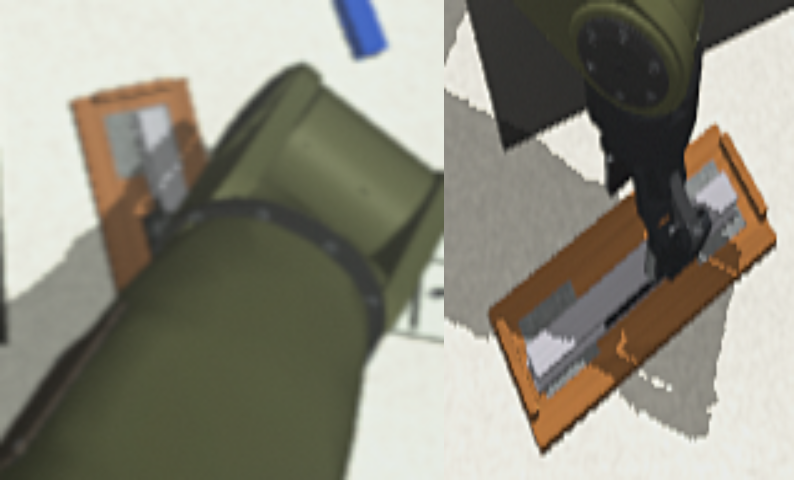

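The side view shows the fingers straddling the bar around its middle (right half, about (680,240)), so I descend and grip.

>>> arm_command([
  {"translation": [0.001,0,0.03],"delta_rot": [0,0,0],"gripper": 0.4},
  {"translation": [0.001,0,0.055],"delta_rot": [0,0,0],"gripper": 0.4},
  {"translation": [0.001,0,0.063],"delta_rot": [0,0,0],"gripper": 0.4},
  {"translation": [0.001,0,0.063],"delta_rot": [0,0,0],"gripper": 1},
  {"translation": [0.001,0,0.063],"delta_rot": [0,0,0],"gripper": 1},
  {"translation": [0.001,0,0.063],"delta_rot": [0,0,0],"gripper": 1},
  {"translation": [0.001,0,0.063],"delta_rot": [0,0,0],"gripper": 1},
  {"translation": [0.001,0,0.063],"delta_rot": [0,0,0],"gripper": 1},
], squeeze=30)

```text
t: 3.3
tcp_pos: [0.4459, -0.35, 0.0191]
tcp_rot: [0.771, -0.637, 0.002, 0.0]
force: [0.2, 1.8, 7.5]
opening: 0.225
```

```bash
python3 -c "
from h import *
go((.445,-.3495,.12,-79.2),(.5635,-.0895,.12,-79.6))"
```

```text
t 3.3 tcp [ 0.4459 -0.35    0.0191] yaw -79.2 F [0.18 1.77 7.54] open 0.225
(0.445, -0.3495, 0.12, -79.2) -> [-0.0004  0.0007 -0.1009] [-0.1 -0.2  0. ]
(0.5635, -0.0895, 0.12, -79.6) -> [-0.2335 -0.1646 -0.1014] [-0.1 -0.2  0.4]
```

>>> arm_command([
  {"translation": [0,0,-0.03],"delta_rot": [0,0,0],"gripper": 1},
  {"translation": [0,0,-0.07],"delta_rot": [0,0,0],"gripper": 1},
  {"translation": [-0.02,-0.014,-0.1],"delta_rot": [0,0,0.4],"gripper": 1},
  {"translation": [-0.06,-0.042,-0.101],"delta_rot": [0,0,0.4],"gripper": 1},
  {"translation": [-0.1,-0.07,-0.101],"delta_rot": [0,0,0.4],"gripper": 1},
  {"translation": [-0.14,-0.1,-0.101],"delta_rot": [0,0,0.4],"gripper": 1},
  {"translation": [-0.18,-0.127,-0.101],"delta_rot": [0,0,0.4],"gripper": 1},
  {"translation": [-0.22,-0.155,-0.101],"delta_rot": [0,0,0.4],"gripper": 1},
])

```text
t: 4.1
tcp_pos: [0.557, -0.1026, 0.1201]
tcp_rot: [0.768, -0.64, 0.002, 0.0]
force: [0.6, -0.7, -3.7]
opening: 0.226
```

```bash
python3 -c "
from h import *
go((.5635,-.0895,.05,-79.6))"
```

```text
t 4.1 tcp [ 0.557  -0.1026  0.1201] yaw -79.6 F [ 0.55 -0.7  -3.66] open 0.226
(0.5635, -0.0895, 0.05, -79.6) -> [-0.0119 -0.0086  0.0701] [-0.1 -0.2  0. ]
```

>>> arm_command([
  {"translation": [-0.006,-0.004,0.02],"delta_rot": [0,0,0],"gripper": 1},
  {"translation": [-0.012,-0.0086,0.05],"delta_rot": [-0.1,-0.2,0],"gripper": 1},
  {"translation": [-0.012,-0.0086,0.07],"delta_rot": [-0.1,-0.2,0],"gripper": 1},
  {"translation": [-0.012,-0.0086,0.08],"delta_rot": [-0.1,-0.2,0],"gripper": 1},
  {"translation": [-0.012,-0.0086,0.08],"delta_rot": [-0.1,-0.2,0],"gripper": 1},
])

```text
t: 4.6
tcp_pos: [0.5629, -0.0895, 0.0393]
tcp_rot: [0.768, -0.64, -0.001, 0.0]
force: [0.7, 0.2, -2.9]
opening: 0.224
```

Run:
```python
from h import *
go((.5635,-.0895,.023,-79.6))
a=grab('side'); b=grab('top')
A=cv2.resize(b['image'][130:260,270:390],(443,480)); B=cv2.resize(a['image'][190:310,240:370],(350,323)); B=cv2.copyMakeBorder(B,0,157,0,0,0)
cv2.imwrite('pics/c3.png',np.hstack([A,B])[:,:,::-1])
```

```text
t 4.6 tcp [ 0.5629 -0.0895  0.0393] yaw -79.6 F [ 0.72  0.17 -2.94] open 0.224
(0.5635, -0.0895, 0.023, -79.6) -> [ 0.0001 -0.0006  0.0163] [0.1 0.1 0. ]
```

View pics/c3.png

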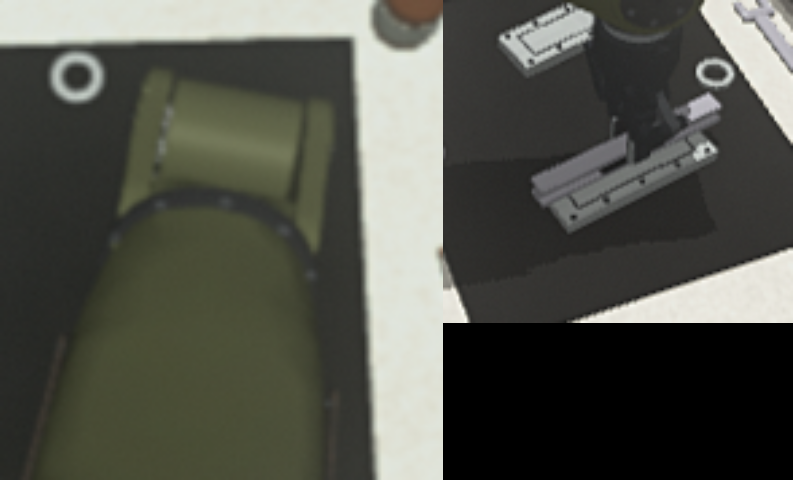

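The side view shows the bar in the fingers just above cover B, parallel to it and centred (right half, about (630,150)). I'll lower it gently.

>>> arm_command([
  {"translation": [0,-0.0006,0.007],"delta_rot": [0.1,0.1,0],"gripper": 1},
  {"translation": [0,-0.0006,0.012],"delta_rot": [0.1,0.1,0],"gripper": 1},
  {"translation": [0,-0.0006,0.0145],"delta_rot": [0.1,0.1,0],"gripper": 1},
  {"translation": [0,-0.0006,0.0145],"delta_rot": [0.1,0.1,0],"gripper": 1},
])

```text
t: 5.1
tcp_pos: [0.5643, -0.0897, 0.0263]
tcp_rot: [0.768, -0.64, 0.001, -0.0]
force: [-0.3, 0.2, -2.4]
opening: 0.23
```

>>> arm_command([
  {"translation": [0,0,0.001],"delta_rot": [0,0,0],"gripper": 1},
  {"translation": [0,0,0.001],"delta_rot": [0,0,0],"gripper": 1},
])

```text
t: 5.3
tcp_pos: [0.5643, -0.0897, 0.0252]
tcp_rot: [0.768, -0.64, 0.001, -0.0]
force: [-0.2, 0.1, -2.6]
opening: 0.22
```

>>> arm_command([
  {"translation": [0,0,0.001],"delta_rot": [0,0,0],"gripper": 1},
  {"translation": [0,0,0.001],"delta_rot": [0,0,0],"gripper": 1},
])

```text
t: 5.5
tcp_pos: [0.5643, -0.0897, 0.0242]
tcp_rot: [0.768, -0.64, 0.001, -0.0]
force: [0.5, -0.2, -3.2]
opening: 0.228
```

>>> arm_command([
  {"translation": [0,0,0.001],"delta_rot": [0,0,0],"gripper": 1},
  {"translation": [0,0,0.001],"delta_rot": [0,0,0],"gripper": 1},
])

```text
t: 5.7
tcp_pos: [0.5643, -0.0897, 0.0232]
tcp_rot: [0.768, -0.64, 0.001, -0.0]
force: [-0.3, 0.5, -2.9]
opening: 0.228
```

>>> arm_command([
  {"translation": [0,0,0.001],"delta_rot": [0,0,0],"gripper": 1},
  {"translation": [0,0,0.001],"delta_rot": [0,0,0],"gripper": 1},
])

```text
t: 5.9
tcp_pos: [0.5644, -0.0897, 0.0231]
tcp_rot: [0.768, -0.64, 0.002, -0.0]
force: [-5.7, 0.6, 8.6]
opening: 0.228
```

>>> arm_command([
  {"translation": [0,0,0.001],"delta_rot": [0,0,0],"gripper": 1},
  {"translation": [0,0,0.001],"delta_rot": [0,0,0],"gripper": 1},
])

```text
t: 6.1
tcp_pos: [0.5645, -0.0897, 0.0231]
tcp_rot: [0.768, -0.64, 0.002, -0.0]
force: [-7.0, 2.0, 10.6]
opening: 0.224
```

>>> arm_command([
  {"translation": [0,0,-0.0003],"delta_rot": [0,0,0],"gripper": 1},
  {"translation": [0,0,-0.0003],"delta_rot": [0,0,0],"gripper": 0.5},
  {"translation": [0,0,-0.0003],"delta_rot": [0,0,0],"gripper": 0.5},
  {"translation": [0,0,-0.0003],"delta_rot": [0,0,0],"gripper": 0.5},
  {"translation": [0,0,-0.0003],"delta_rot": [0,0,0],"gripper": 0.5},
])

```text
t: 6.6
tcp_pos: [0.5645, -0.0898, 0.0234]
tcp_rot: [0.768, -0.64, 0.002, -0.0]
force: [0.3, 0.1, -0.1]
opening: 0.498
```

>>> arm_command([
  {"translation": [0,0,-0.02],"delta_rot": [0,0,0],"gripper": 0.5},
  {"translation": [0,0,-0.055],"delta_rot": [0,0,0],"gripper": 0.5},
  {"translation": [0,0,-0.055],"delta_rot": [0,0,0],"gripper": 1},
  {"translation": [0,0,-0.055],"delta_rot": [0,0,0],"gripper": 1},
  {"translation": [0,0,-0.055],"delta_rot": [0,0,0],"gripper": 1},
])

```text
t: 7.1
tcp_pos: [0.5639, -0.0896, 0.0774]
tcp_rot: [0.768, -0.64, 0.001, -0.0]
force: [-0.2, -1.0, -0.3]
opening: 0.009
```

Run:
```python
from h import *
c,s=np.cos(np.radians(10.4)),np.sin(np.radians(10.4))
go((.564-.075*c,-.0895-.075*s,.045,-79.6),(.564+.075*c,-.0895+.075*s,.045,-79.6))
a=grab('side'); save(a,'c4.png',(230,180,390,310),4.5)
```

```text
t 7.1 tcp [ 0.5639 -0.0896  0.0774] yaw -79.6 F [-0.17 -0.99 -0.29] open 0.009
(np.float64(0.49023213968899604), np.float64(-0.103038935893792), 0.045, -79.6) -> [-0.0001  0.0749  0.0323] [-0.1 -0.1 -0. ]
(np.float64(0.6377678603110039), np.float64(-0.075961064106208), 0.045, -79.6) -> [-0.0001 -0.0751  0.0325] [-0.1 -0.1 -0. ]
```

View pics/c4.png

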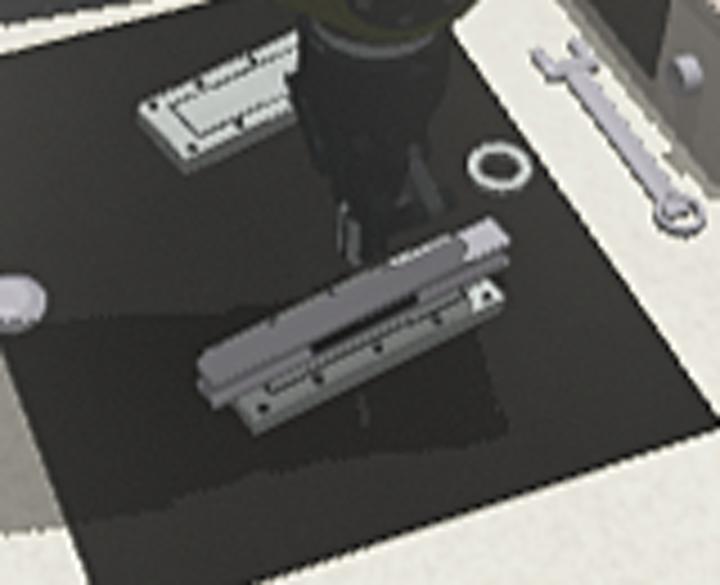

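The bar lies free, centred lengthwise on cover B ((200–510, 230–400) in the crop). Now I press the near end.

>>> arm_command([
  {"translation": [0,0.04,0],"delta_rot": [0,0,0],"gripper": 1},
  {"translation": [0,0.075,0.01],"delta_rot": [0,0,0],"gripper": 1},
  {"translation": [0,0.075,0.032],"delta_rot": [0,0,0],"gripper": 1},
  {"translation": [0,0.075,0.036],"delta_rot": [0,0,0],"gripper": 1},
  {"translation": [0,0.075,0.036],"delta_rot": [0,0,0],"gripper": 1},
])

```text
t: 7.65
tcp_pos: [0.49, -0.103, 0.0405]
tcp_rot: [0.768, -0.64, 0.0, 0.0]
force: [0.1, 0.1, 0.1]
opening: 0.002
```

>>> arm_command([
  {"translation": [0,0,0.001],"delta_rot": [0,0,0],"gripper": 1},
  {"translation": [0,0,0.001],"delta_rot": [0,0,0],"gripper": 1},
])

```text
t: 7.85
tcp_pos: [0.4906, -0.103, 0.0398]
tcp_rot: [0.768, -0.64, 0.0, 0.0]
force: [0.3, 0.1, 0.1]
opening: -0.0
```

>>> arm_command([
  {"translation": [0,0,0.001],"delta_rot": [0,0,0],"gripper": 1},
  {"translation": [0,0,0.001],"delta_rot": [0,0,0],"gripper": 1},
])

```text
t: 8.05
tcp_pos: [0.4908, -0.1029, 0.039]
tcp_rot: [0.768, -0.64, 0.001, 0.0]
force: [-0.7, -0.3, 0.5]
opening: -0.001
```

>>> arm_command([
  {"translation": [0,0,0.0005],"delta_rot": [0,0,0],"gripper": 1},
  {"translation": [0,0,0.0005],"delta_rot": [0,0,0],"gripper": 1},
])

```text
t: 8.25
tcp_pos: [0.4909, -0.1029, 0.0386]
tcp_rot: [0.768, -0.64, 0.001, 0.0]
force: [0.4, 0.5, 0.5]
opening: 0.002
```

>>> arm_command([
  {"translation": [0,0,0.0005],"delta_rot": [0,0,0],"gripper": 1},
  {"translation": [0,0,0.0005],"delta_rot": [0,0,0],"gripper": 1},
])

```text
t: 8.45
tcp_pos: [0.4909, -0.1029, 0.0381]
tcp_rot: [0.768, -0.64, 0.001, 0.0]
force: [0.4, -0.5, 0.8]
opening: 0.0
```

>>> arm_command([
  {"translation": [0,0,0.0004],"delta_rot": [0,0,0],"gripper": 1},
  {"translation": [0,0,0.0004],"delta_rot": [0,0,0],"gripper": 1},
])

```text
t: 8.65
tcp_pos: [0.4909, -0.1029, 0.0377]
tcp_rot: [0.769, -0.64, 0.001, 0.0]
force: [-1.4, -0.7, 1.8]
opening: -0.002
```

>>> arm_command([
  {"translation": [0,0,0.0004],"delta_rot": [0,0,0],"gripper": 1},
  {"translation": [0,0,0.0004],"delta_rot": [0,0,0],"gripper": 1},
])

```text
t: 8.85
tcp_pos: [0.4908, -0.1029, 0.0373]
tcp_rot: [0.768, -0.64, 0.001, 0.0]
force: [0.1, 0.6, 2.2]
opening: 0.003
```

>>> arm_command([
  {"translation": [0,0,0.0003],"delta_rot": [0,0,0],"gripper": 1},
  {"translation": [0,0,0.0003],"delta_rot": [0,0,0],"gripper": 1},
])

```text
t: 9.05
tcp_pos: [0.4908, -0.103, 0.0369]
tcp_rot: [0.768, -0.64, 0.001, 0.0]
force: [-2.3, 0.1, 1.9]
opening: 0.002
```

>>> arm_command([
  {"translation": [0,0,0.0005],"delta_rot": [0,0,0],"gripper": 1},
  {"translation": [0,0,0.0005],"delta_rot": [0,0,0],"gripper": 1},
])

```text
t: 9.25
tcp_pos: [0.4908, -0.103, 0.0364]
tcp_rot: [0.768, -0.64, 0.0, 0.0]
force: [-1.0, -0.1, 2.0]
opening: 0.001
```

>>> arm_command([
  {"translation": [0,0,0.0005],"delta_rot": [0,0,0],"gripper": 1},
  {"translation": [0,0,0.0005],"delta_rot": [0,0,0],"gripper": 1},
])

```text
t: 9.45
tcp_pos: [0.4908, -0.103, 0.0359]
tcp_rot: [0.768, -0.64, 0.0, 0.0]
force: [-2.1, -0.7, 4.1]
opening: 0.003
```

>>> arm_command([
  {"translation": [0,0,0.0004],"delta_rot": [0,0,0],"gripper": 1},
  {"translation": [0,0,0.0004],"delta_rot": [0,0,0],"gripper": 1},
])

```text
t: 9.65
tcp_pos: [0.4908, -0.103, 0.0358]
tcp_rot: [0.768, -0.64, 0.001, 0.0]
force: [-3.9, -0.3, 7.5]
opening: 0.002
```

Run:
```python
from h import *
go(); a=grab('side'); save(a,'c5.png',(230,180,390,310),4.5)
```

```text
t 9.65 tcp [ 0.4908 -0.103   0.0358] yaw -79.6 F [-3.89 -0.29  7.5 ] open 0.002
```

View pics/c5.png

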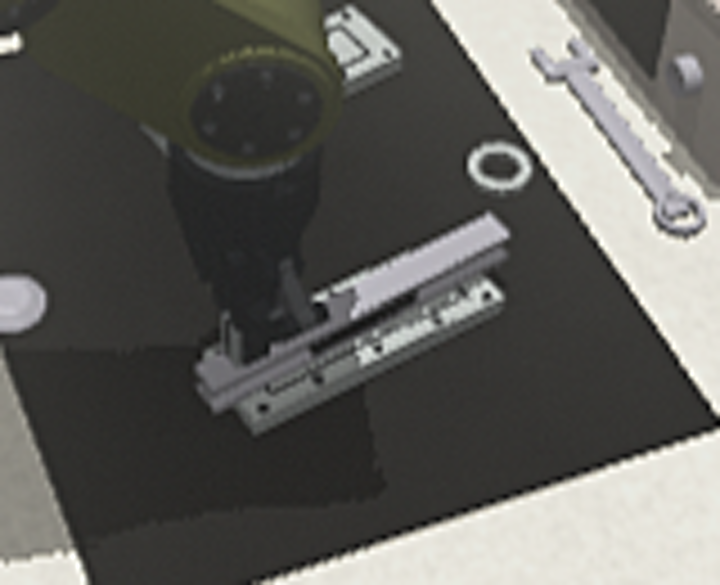

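The near end sank about 2.3 mm at roughly 2 N and then stopped hard. The far end rose by about 7 px at (490,213). Now I press the other end.

>>> arm_command([
  {"translation": [0,0,-0.005],"delta_rot": [0,0,0],"gripper": 1},
  {"translation": [0,0,-0.03],"delta_rot": [0,0,0],"gripper": 1},
  {"translation": [0,-0.04,-0.03],"delta_rot": [0,0,0],"gripper": 1},
  {"translation": [0,-0.08,-0.03],"delta_rot": [0,0,0],"gripper": 1},
  {"translation": [0,-0.12,-0.03],"delta_rot": [0,0,0],"gripper": 1},
  {"translation": [0,-0.15,-0.025],"delta_rot": [0,0,0],"gripper": 1},
  {"translation": [0,-0.15,-0.006],"delta_rot": [0,0,0],"gripper": 1},
  {"translation": [0,-0.15,-0.005],"delta_rot": [0,0,0],"gripper": 1},
])

```text
t: 10.5
tcp_pos: [0.6374, -0.0753, 0.0383]
tcp_rot: [0.769, -0.64, -0.001, 0.001]
force: [1.2, -0.1, -0.5]
opening: 0.006
```

>>> arm_command([
  {"translation": [0,0,0.001],"delta_rot": [0,0,0],"gripper": 1},
  {"translation": [0,0,0.001],"delta_rot": [0,0,0],"gripper": 1},
])

```text
t: 10.7
tcp_pos: [0.6372, -0.0754, 0.0379]
tcp_rot: [0.769, -0.64, -0.001, 0.001]
force: [-0.2, 0.0, 0.8]
opening: 0.001
```

>>> arm_command([
  {"translation": [0,0,0.001],"delta_rot": [0,0,0],"gripper": 1},
  {"translation": [0,0,0.001],"delta_rot": [0,0,0],"gripper": 1},
])

```text
t: 10.9
tcp_pos: [0.6374, -0.0756, 0.0378]
tcp_rot: [0.768, -0.64, -0.001, 0.001]
force: [0.5, -0.1, 0.6]
opening: -0.003
```

>>> arm_command([
  {"translation": [0,0,0.0007],"delta_rot": [0,0,0],"gripper": 1},
  {"translation": [0,0,0.0007],"delta_rot": [0,0,0],"gripper": 1},
])

```text
t: 11.1
tcp_pos: [0.6375, -0.0757, 0.0374]
tcp_rot: [0.768, -0.64, -0.0, 0.001]
force: [-0.1, 0.3, 1.2]
opening: 0.001
```

>>> arm_command([
  {"translation": [0,0,0.0006],"delta_rot": [0,0,0],"gripper": 1},
  {"translation": [0,0,0.0006],"delta_rot": [0,0,0],"gripper": 1},
])

```text
t: 11.3
tcp_pos: [0.6377, -0.0757, 0.037]
tcp_rot: [0.768, -0.64, -0.0, 0.0]
force: [0.9, 1.4, 2.4]
opening: 0.001
```

>>> arm_command([
  {"translation": [0,0,0.0005],"delta_rot": [0,0,0],"gripper": 1},
  {"translation": [0,0,0.0005],"delta_rot": [0,0,0],"gripper": 1},
])

```text
t: 11.5
tcp_pos: [0.6378, -0.0757, 0.0365]
tcp_rot: [0.768, -0.64, -0.0, 0.0]
force: [2.0, 0.4, 1.4]
opening: 0.0
```

>>> arm_command([
  {"translation": [0,0,0.0004],"delta_rot": [0,0,0],"gripper": 1},
  {"translation": [0,0,0.0004],"delta_rot": [0,0,0],"gripper": 1},
])

```text
t: 11.7
tcp_pos: [0.6378, -0.0756, 0.0361]
tcp_rot: [0.768, -0.64, 0.0, 0.0]
force: [1.6, 1.1, 2.8]
opening: 0.0
```

The far end also sinks about 2 mm at 1–2 N, so cover B is the crowned one. Now the bar goes back.

>>> arm_command([
  {"translation": [0,0,-0.005],"delta_rot": [0,0,0],"gripper": 1},
  {"translation": [0,0,-0.05],"delta_rot": [0,0,0],"gripper": 0.4},
  {"translation": [0,0.04,-0.055],"delta_rot": [0,0,0],"gripper": 0.4},
  {"translation": [0,0.075,-0.055],"delta_rot": [0,0,0],"gripper": 0.4},
  {"translation": [0,0.075,-0.055],"delta_rot": [0,0,0],"gripper": 0.4},
  {"translation": [0,0.075,-0.055],"delta_rot": [0,0,0],"gripper": 0.4},
])

```text
t: 12.3
tcp_pos: [0.564, -0.0894, 0.0916]
tcp_rot: [0.768, -0.64, 0.0, 0.0]
force: [0.2, -0.9, 0.3]
opening: 0.602
```

```bash
python3 -c "
from h import *
go((.5643,-.0897,.024,-79.6))"
```

```text
t 12.3 tcp [ 0.564  -0.0894  0.0916] yaw -79.6 F [ 0.25 -0.95  0.3 ] open 0.602
(0.5643, -0.0897, 0.024, -79.6) -> [ 0.0003 -0.0003  0.0676] [ 0. -0.  0.]
```

>>> arm_command([
  {"translation": [0,0,0.03],"delta_rot": [0,0,0],"gripper": 0.4},
  {"translation": [0,0,0.055],"delta_rot": [0,0,0],"gripper": 0.4},
  {"translation": [0,0,0.067],"delta_rot": [0,0,0],"gripper": 0.4},
  {"translation": [0,0,0.067],"delta_rot": [0,0,0],"gripper": 0.4},
  {"translation": [0,0,0.067],"delta_rot": [0,0,0],"gripper": 1},
  {"translation": [0,0,0.067],"delta_rot": [0,0,0],"gripper": 1},
  {"translation": [0,0,0.067],"delta_rot": [0,0,0],"gripper": 1},
  {"translation": [0,0,0.067],"delta_rot": [0,0,0],"gripper": 1},
])

```text
t: 13.1
tcp_pos: [0.5648, -0.0896, 0.026]
tcp_rot: [0.768, -0.64, 0.001, -0.0]
force: [0.1, -0.5, 7.1]
opening: 0.221
```

```bash
python3 -c "
from h import *
go((.4475,-.342,.12,-79.6))"
```

```text
t 13.1 tcp [ 0.5648 -0.0896  0.026 ] yaw -79.6 F [ 0.06 -0.5   7.11] open 0.221
(0.4475, -0.342, 0.12, -79.6) -> [ 0.2272  0.1608 -0.094 ] [-0.1 -0.1  0. ]
```

>>> arm_command([
  {"translation": [0,0,-0.03],"delta_rot": [0,0,0],"gripper": 1},
  {"translation": [0,0,-0.07],"delta_rot": [0,0,0],"gripper": 1},
  {"translation": [0.03,0.02,-0.094],"delta_rot": [0,0,0],"gripper": 1},
  {"translation": [0.065,0.046,-0.094],"delta_rot": [0,0,0],"gripper": 1},
  {"translation": [0.105,0.074,-0.094],"delta_rot": [0,0,0],"gripper": 1},
  {"translation": [0.145,0.103,-0.094],"delta_rot": [0,0,0],"gripper": 1},
  {"translation": [0.185,0.131,-0.094],"delta_rot": [0,0,0],"gripper": 1},
  {"translation": [0.215,0.152,-0.094],"delta_rot": [-0.1,-0.1,0],"gripper": 1},
])

```text
t: 13.9
tcp_pos: [0.4523, -0.3306, 0.1203]
tcp_rot: [0.768, -0.641, 0.0, -0.0]
force: [1.0, -0.1, -3.0]
opening: 0.228
```

```bash
python3 -c "
from h import *
go((.448,-.342,.026,-79.6))"
```

```text
t 13.9 tcp [ 0.4523 -0.3306  0.1203] yaw -79.7 F [ 0.95 -0.07 -2.99] open 0.228
(0.448, -0.342, 0.026, -79.6) -> [0.0104 0.0063 0.0943] [-0.  -0.  -0.1]
```

>>> arm_command([
  {"translation": [0.0104,0.0063,0.01],"delta_rot": [0,0,0],"gripper": 1},
  {"translation": [0.0104,0.0063,0.03],"delta_rot": [0,0,0],"gripper": 1},
  {"translation": [0.0104,0.0063,0.06],"delta_rot": [0,0,0],"gripper": 1},
  {"translation": [0.0104,0.0063,0.082],"delta_rot": [0,0,0],"gripper": 1},
  {"translation": [0.0104,0.0063,0.092],"delta_rot": [0,0,0],"gripper": 1},
  {"translation": [0.0104,0.0063,0.095],"delta_rot": [0,0,0],"gripper": 1},
  {"translation": [0.0104,0.0063,0.095],"delta_rot": [0,0,0],"gripper": 1},
])

```text
t: 14.6
tcp_pos: [0.4483, -0.3419, 0.0256]
tcp_rot: [0.768, -0.64, 0.0, -0.0]
force: [0.0, -0.5, -2.6]
opening: 0.221
```

>>> arm_command([
  {"translation": [0,0,0.0015],"delta_rot": [0,0,0],"gripper": 1},
  {"translation": [0,0,0.0015],"delta_rot": [0,0,0],"gripper": 1},
])

```text
t: 14.8
tcp_pos: [0.4487, -0.3421, 0.025]
tcp_rot: [0.768, -0.64, 0.001, -0.0]
force: [0.7, -0.0, -3.3]
opening: 0.225
```

>>> arm_command([
  {"translation": [0,0,0.001],"delta_rot": [0,0,0],"gripper": 1},
  {"translation": [0,0,0.001],"delta_rot": [0,0,0],"gripper": 1},
])

```text
t: 15.0
tcp_pos: [0.4489, -0.3422, 0.0244]
tcp_rot: [0.768, -0.64, 0.001, -0.0]
force: [-1.0, 0.1, -3.0]
opening: 0.229
```

>>> arm_command([
  {"translation": [0,0,0.0015],"delta_rot": [0,0,0],"gripper": 1},
  {"translation": [0,0,0.0015],"delta_rot": [0,0,0],"gripper": 1},
])

```text
t: 15.2
tcp_pos: [0.4488, -0.3422, 0.0227]
tcp_rot: [0.768, -0.64, 0.001, -0.0]
force: [0.0, -0.2, -2.8]
opening: 0.222
```

>>> arm_command([
  {"translation": [0,0,0.001],"delta_rot": [0,0,0],"gripper": 1},
  {"translation": [0,0,0.001],"delta_rot": [0,0,0],"gripper": 1},
])

```text
t: 15.4
tcp_pos: [0.4489, -0.3423, 0.022]
tcp_rot: [0.768, -0.64, 0.001, -0.0]
force: [-0.4, 0.5, 2.7]
opening: 0.227
```

>>> arm_command([
  {"translation": [0,0,0.0007],"delta_rot": [0,0,0],"gripper": 1},
  {"translation": [0,0,0.0007],"delta_rot": [0,0,0],"gripper": 1},
])

```text
t: 15.6
tcp_pos: [0.4489, -0.3423, 0.022]
tcp_rot: [0.768, -0.64, 0.001, -0.0]
force: [-4.1, 4.1, 8.8]
opening: 0.224
```

Contact came at the predicted height. I release and go up.

>>> arm_command([
  {"translation": [0,0,-0.0003],"delta_rot": [0,0,0],"gripper": 1},
  {"translation": [0,0,-0.0003],"delta_rot": [0,0,0],"gripper": 0.4},
  {"translation": [0,0,-0.0003],"delta_rot": [0,0,0],"gripper": 0.4},
  {"translation": [0,0,-0.0003],"delta_rot": [0,0,0],"gripper": 0.4},
  {"translation": [0,0,-0.0003],"delta_rot": [0,0,0],"gripper": 0.4},
  {"translation": [0,0,-0.02],"delta_rot": [0,0,0],"gripper": 0.4},
  {"translation": [0,0,-0.06],"delta_rot": [0,0,0],"gripper": 0.4},
  {"translation": [0,0,-0.08],"delta_rot": [0,0,0],"gripper": 0.3},
])

```text
t: 16.4
tcp_pos: [0.4494, -0.3427, 0.1047]
tcp_rot: [0.768, -0.64, 0.003, -0.0]
force: [0.2, -0.0, -0.7]
opening: 0.698
```

```bash
python3 -c "
from h import *
go((.5643,-.0895,.09,-79.6))"
```

```text
t 16.4 tcp [ 0.4494 -0.3427  0.1047] yaw -79.6 F [ 0.21 -0.01 -0.66] open 0.698
(0.5643, -0.0895, 0.09, -79.6) -> [-0.2285 -0.1585  0.0144] [-0.2 -0.2 -0. ]
```

>>> arm_command([
  {"translation": [-0.0411,-0.0285,0],"delta_rot": [0,0,0],"gripper": 0},
  {"translation": [-0.0822,-0.057,0],"delta_rot": [0,0,0],"gripper": 0},
  {"translation": [-0.123,-0.0855,0],"delta_rot": [0,0,0],"gripper": 0},
  {"translation": [-0.164,-0.114,0.01],"delta_rot": [0,0,0],"gripper": 0},
  {"translation": [-0.205,-0.142,0.0144],"delta_rot": [-0.2,-0.2,0],"gripper": 0},
  {"translation": [-0.2285,-0.1585,0.0144],"delta_rot": [-0.2,-0.2,0],"gripper": 0},
  {"translation": [-0.2285,-0.1585,0.0144],"delta_rot": [-0.2,-0.2,0],"gripper": 0},
  {"translation": [-0.2285,-0.1585,0.0144],"delta_rot": [-0.2,-0.2,0],"gripper": 0},
])

```text
t: 17.2
tcp_pos: [0.5643, -0.0891, 0.0898]
tcp_rot: [0.768, -0.64, 0.0, 0.0]
force: [-0.5, -0.0, -0.6]
opening: 0.998
```

Run:
```python
from h import *
go((.5643,-.0895,.003,-79.6))
a=grab('side'); save(a,'c6.png',(220,160,400,400),2.5)
```

```text
t 17.2 tcp [ 0.5643 -0.0891  0.0898] yaw -79.6 F [-0.47 -0.05 -0.58] open 0.998
(0.5643, -0.0895, 0.003, -79.6) -> [0.0003 0.     0.0868] [-0. -0.  0.]
```

View pics/c6.png

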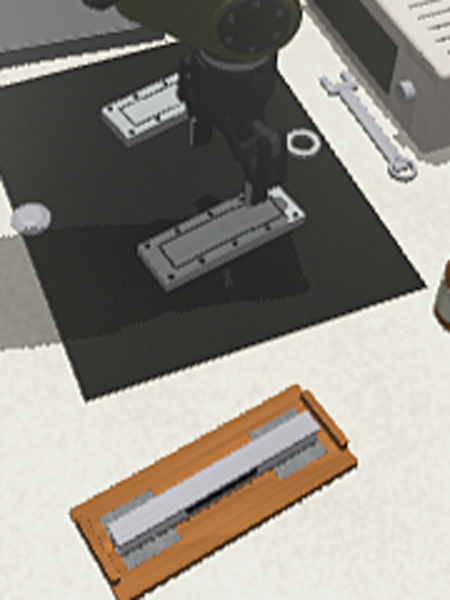

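The bar is back in the cradle at (215,480), and cover B is undisturbed under the open fingers. I'll grip it across its width.

>>> arm_command([
  {"translation": [0,0,0.03],"delta_rot": [0,0,0],"gripper": 0},
  {"translation": [0,0,0.06],"delta_rot": [0,0,0],"gripper": 0},
  {"translation": [0,0,0.08],"delta_rot": [0,0,0],"gripper": 0},
  {"translation": [0,0,0.087],"delta_rot": [0,0,0],"gripper": 0},
  {"translation": [0,0,0.087],"delta_rot": [0,0,0],"gripper": 0},
])

```text
t: 17.75
tcp_pos: [0.5637, -0.0907, 0.0025]
tcp_rot: [0.768, -0.641, -0.0, 0.001]
force: [0.3, -0.1, 0.3]
opening: 0.999
```

>>> arm_command([
  {"translation": [0,0,0],"delta_rot": [0,0,0],"gripper": 0.6},
  {"translation": [0,0,0],"delta_rot": [0,0,0],"gripper": 0.6},
  {"translation": [0,0,0],"delta_rot": [0,0,0],"gripper": 0.6},
  {"translation": [0,0,0],"delta_rot": [0,0,0],"gripper": 0.6},
], squeeze=40)

```text
t: 18.15
tcp_pos: [0.5643, -0.0911, 0.0039]
tcp_rot: [0.768, -0.641, 0.001, 0.0]
force: [-1.8, -1.3, 6.3]
opening: 0.637
```

>>> arm_command([
  {"translation": [0,0,-0.02],"delta_rot": [0,0,0],"gripper": 0.6},
  {"translation": [0,0,-0.06],"delta_rot": [0,0,0],"gripper": 0.6},
  {"translation": [0,0,-0.1],"delta_rot": [0,0,0],"gripper": 0.6},
  {"translation": [0,0,-0.1],"delta_rot": [0,0,0],"gripper": 0.6},
])

```text
t: 18.55
tcp_pos: [0.5665, -0.0915, 0.1099]
tcp_rot: [0.768, -0.641, 0.005, -0.002]
force: [-0.3, -0.6, -3.5]
opening: 0.64
```

```bash
python3 -c "
from h import *
go((.508,.3245,.11,-95))"
```

```text
t 18.55 tcp [ 0.5665 -0.0915  0.1099] yaw -79.7 F [-0.29 -0.64 -3.5 ] open 0.64
(0.508, 0.3245, 0.11, -95) -> [-0.4197 -0.0168 -0.0021] [-0.6 -0.2 15.3]
```

The wrist carries about 3.5 N, so the cover is held.

>>> arm_command([
  {"translation": [-0.04,-0.002,0],"delta_rot": [-0.2,0,1.5],"gripper": 0.6},
  {"translation": [-0.085,-0.004,0],"delta_rot": [-0.6,-0.2,3],"gripper": 0.6},
  {"translation": [-0.13,-0.006,-0.001],"delta_rot": [-0.6,-0.2,5],"gripper": 0.6},
  {"translation": [-0.175,-0.007,-0.001],"delta_rot": [-0.6,-0.2,7],"gripper": 0.6},
  {"translation": [-0.22,-0.009,-0.001],"delta_rot": [-0.6,-0.2,9],"gripper": 0.6},
  {"translation": [-0.265,-0.011,-0.002],"delta_rot": [-0.6,-0.2,11],"gripper": 0.6},
  {"translation": [-0.31,-0.013,-0.002],"delta_rot": [-0.6,-0.2,13],"gripper": 0.6},
  {"translation": [-0.35,-0.014,-0.002],"delta_rot": [-0.6,-0.2,15.3],"gripper": 0.6},
])

```text
t: 19.35
tcp_pos: [0.5169, 0.2574, 0.1099]
tcp_rot: [-0.675, 0.738, 0.0, -0.0]
force: [1.0, -0.4, -3.1]
opening: 0.641
```

```bash
python3 -c "
from h import *
go((.508,.3245,.11,-95))"
```

```text
t 19.35 tcp [0.5169 0.2574 0.1099] yaw -95.1 F [ 0.98 -0.35 -3.06] open 0.641
(0.508, 0.3245, 0.11, -95) -> [-0.066   0.0148 -0.0001] [ 0.  -0.  -0.1]
```

>>> arm_command([
  {"translation": [-0.03,0.007,0],"delta_rot": [0,0,0],"gripper": 0.6},
  {"translation": [-0.066,0.0148,0],"delta_rot": [0,0,0],"gripper": 0.6},
  {"translation": [-0.066,0.0148,0.02],"delta_rot": [0,0,0],"gripper": 0.6},
  {"translation": [-0.066,0.0148,0.05],"delta_rot": [0,0,0],"gripper": 0.6},
  {"translation": [-0.066,0.0148,0.08],"delta_rot": [0,0,0],"gripper": 0.6},
  {"translation": [-0.066,0.0148,0.094],"delta_rot": [0,0,0],"gripper": 0.6},
  {"translation": [-0.066,0.0148,0.097],"delta_rot": [0,0,0],"gripper": 0.6},
  {"translation": [-0.066,0.0148,0.097],"delta_rot": [0,0,0],"gripper": 0.6},
])

```text
t: 20.15
tcp_pos: [0.5082, 0.3245, 0.0134]
tcp_rot: [-0.675, 0.738, -0.0, -0.0]
force: [0.5, 0.7, -3.5]
opening: 0.638
```

>>> arm_command([
  {"translation": [0,0,0.002],"delta_rot": [0,0,0],"gripper": 0.6},
  {"translation": [0,0,0.002],"delta_rot": [0,0,0],"gripper": 0.6},
])

```text
t: 20.35
tcp_pos: [0.5087, 0.3247, 0.0125]
tcp_rot: [-0.675, 0.738, -0.0, 0.001]
force: [-0.2, -0.9, -3.0]
opening: 0.637
```

>>> arm_command([
  {"translation": [0,0,0.001],"delta_rot": [0,0,0],"gripper": 0.6},
  {"translation": [0,0,0.001],"delta_rot": [0,0,0],"gripper": 0.6},
])

```text
t: 20.55
tcp_pos: [0.509, 0.3248, 0.012]
tcp_rot: [-0.675, 0.738, -0.0, 0.001]
force: [-0.0, 0.1, -2.6]
opening: 0.644
```

>>> arm_command([
  {"translation": [0,0,0.0018],"delta_rot": [0,0,0],"gripper": 0.6},
  {"translation": [0,0,0.0018],"delta_rot": [0,0,0],"gripper": 0.6},
])

```text
t: 20.75
tcp_pos: [0.5089, 0.3248, 0.0101]
tcp_rot: [-0.675, 0.738, -0.0, 0.001]
force: [-0.1, -0.3, -3.4]
opening: 0.639
```

>>> arm_command([
  {"translation": [0,0,0.001],"delta_rot": [0,0,0],"gripper": 0.6},
  {"translation": [0,0,0.001],"delta_rot": [0,0,0],"gripper": 0.6},
])

```text
t: 20.95
tcp_pos: [0.509, 0.3248, 0.0091]
tcp_rot: [-0.675, 0.738, -0.0, 0.001]
force: [-0.2, -1.0, -2.3]
opening: 0.643
```

>>> arm_command([
  {"translation": [0,0,0.001],"delta_rot": [0,0,0],"gripper": 0.6},
  {"translation": [0,0,0.001],"delta_rot": [0,0,0],"gripper": 0.6},
])

```text
t: 21.15
tcp_pos: [0.509, 0.3249, 0.009]
tcp_rot: [-0.675, 0.738, -0.0, 0.001]
force: [-5.6, -2.9, 8.0]
opening: 0.636
```

The cover touched the tray floor at the predicted height. I release and go up.

>>> arm_command([
  {"translation": [0,0,-0.0003],"delta_rot": [0,0,0],"gripper": 0.6},
  {"translation": [0,0,-0.0003],"delta_rot": [0,0,0],"gripper": 0.05},
  {"translation": [0,0,-0.0003],"delta_rot": [0,0,0],"gripper": 0.05},
  {"translation": [0,0,-0.0003],"delta_rot": [0,0,0],"gripper": 0.05},
  {"translation": [0,0,-0.02],"delta_rot": [0,0,0],"gripper": 0.05},
  {"translation": [0,0,-0.06],"delta_rot": [0,0,0],"gripper": 0.05},
  {"translation": [0,0,-0.1],"delta_rot": [0,0,0],"gripper": 0.05},
  {"translation": [0,0,-0.14],"delta_rot": [0,0,0],"gripper": 0.05},
])

```text
t: 21.95
tcp_pos: [0.5086, 0.3247, 0.1505]
tcp_rot: [-0.675, 0.738, -0.0, 0.001]
force: [-0.0, 0.8, 0.1]
opening: 0.947
```

```bash
python3 -c "
from h import *
go((.35,.3,.2,-95))"
```

```text
t 21.95 tcp [0.5086 0.3247 0.1505] yaw -95.1 F [-0.01  0.79  0.11] open 0.947
(0.35, 0.3, 0.2, -95) -> [ 0.0385  0.1557 -0.0498] [-0.1  0.1 -0.1]
```

>>> arm_command([
  {"translation": [0.01,0.04,-0.012],"delta_rot": [0,0,0],"gripper": 0.05},
  {"translation": [0.02,0.08,-0.025],"delta_rot": [0,0,0],"gripper": 0.05},
  {"translation": [0.03,0.12,-0.037],"delta_rot": [0,0,0],"gripper": 0.05},
  {"translation": [0.038,0.155,-0.05],"delta_rot": [0,0,0],"gripper": 0.05},
  {"translation": [0.038,0.155,-0.05],"delta_rot": [0,0,0],"gripper": 0.05},
])

```text
t: 22.45
tcp_pos: [0.3484, 0.3005, 0.2021]
tcp_rot: [-0.676, 0.737, -0.0, 0.002]
force: [-1.1, 0.1, -0.0]
opening: 0.951
```

Run:
```python
from h import *
go(); a=grab('top'); save(a,'c7.png',(60,60,520,320),1.7); b=grab('side'); save(b,'c8.png',(170,110,400,410),2)
```

```text
t 22.45 tcp [0.3484 0.3005 0.2021] yaw -95.0 F [-1.07  0.08 -0.03] open 0.951
```

View pics/c7.png

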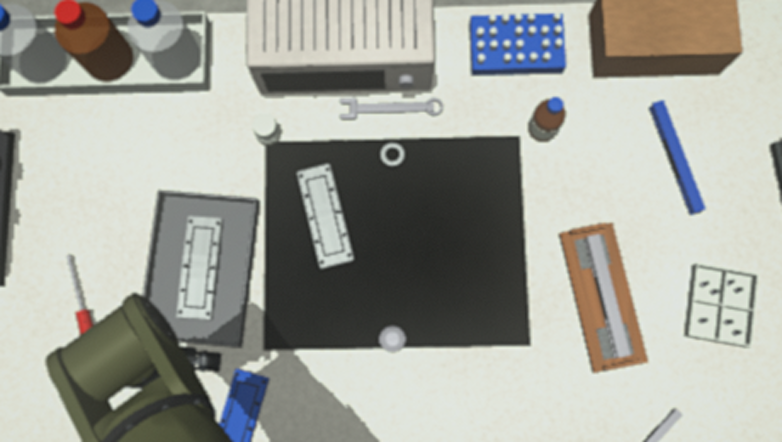

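View pics/c8.png

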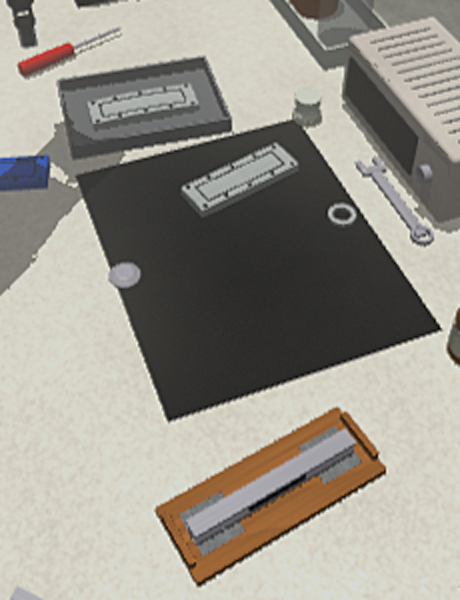

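The cover lies face up in the tray (top crop (200,267)), cover A is untouched at (325,215), and the straightedge is in the cradle at (607,295). The other things are in place and the arm is clear.

```bash
python3 -c "
from h import *
print(job.finish_job())"
```

```text
the job is handed in; nothing more can be done
None
```

Cover B, the one on the right as the top camera shows it, is the crowned one. It now lies face up in the grey reject tray, and the job is handed in at about 22.5 s of the 72 s allowed.

- **Rock test:** I laid the straightedge along cover B, let go, and pressed each end in turn with closed fingertips.
    - **Near end:** it sank about 2.3 mm at roughly 2 N and then stopped hard. The far end visibly lifted.
    - **Far end:** it sank about 2 mm at 1–3 N, and I stopped before the hard stop.
- **Cover A:** I did not test or touch it. I take it as sound because exactly one cover is crowned.
- **Force on the face:** the near-end press peaked at about 7.5 N at the hard stop, more than a light press needs. Setting the straightedge down on cover B reached about 11 N. I did not look closely for marks.
- **Last checks:** the final pictures show the straightedge back in its cradle, cover A in its place, and the visible loose items where they were. The arm hid part of the screwdriver in the top view, but it shows in place from the side. The gripper was clear and the wrist force was near zero.

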